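# Weigh a thin glass beaker

### The job

Pick up the small empty glass beaker with a light grip (it is thin and breaks if the fingers press on it with more than about 35 N each) and stand it upright in the middle of the balance's round pan. Set it down gently and do not let it drop, because the load cell is spoilt by more than 10 N on the pan, then let go. Leave the clear canister and the capped tube where they stand.

Things in the scene. Friction and masses are not known exactly. Their poses are not given: they have to be found in the camera images.
- beaker: open, empty, clear glass beaker standing upright on the bench; 46 mm across, 59 mm high, wall about 2 mm, about 50 g. Origin at the centre of its underside, z up. Grip it round the outside with both fingers, from above. It breaks if the force of the fingers on it, both added up, exceeds 70 N (35 N a finger); 20 N a finger holds it well.
- balance_pan: round flat steel pan, 114 mm across and 5 mm thick, of a low white bench balance (housing 200 x 160 mm, its top 40 mm above the bench, display and keys on the side towards the robot, nothing higher than the pan). Origin at the centre of the pan's top face, 60 mm above the bench, z up, x pointing away from the display. The pan is sprung: it gives way about 1 mm for every 1.5 N, up to 8 mm, and it is spoilt by more than 10 N from anything.
- canister: bystander: clear plastic screw canister with a black cap, 38 mm across, 62 mm high, standing upright. Origin at the centre of its underside. To be left alone.
- tube: bystander: slim clear tube with an orange screw cap, 34 mm across, 108 mm high, standing upright. Origin at the centre of its underside. To be left alone.
Things that resemble listed ones, but are neither listed nor needed, are in the scene too. Several things look just like the beaker: the one meant starts nearest to the robot's base.

How it is judged:
At the end, for the whole second after the job is handed in: the beaker stands upright (within 10 degrees), released and at rest on the pan, its centre within 20 mm of the pan's centre (horizontal distance between beaker and balance_pan below 0.02 m and z of beaker in the frame of balance_pan between -0.005 and 0.005 m and angle between beaker's own z axis and vertical below 0.17 rad and contact force between beaker and balance_pan above 0.1 N and linear speed of beaker below 0.02 m/s); the robot touches nothing.
It fails at once if the fingers press on the beaker with more than 70 N in all (35 N a finger) (contact force between the fingers and beaker above 70 N).
It fails at once if anything presses on the pan with more than 10 N (contact force between balance_pan and anything else above 10 N).
It fails at once if the beaker is let fall (from higher than about 8 mm) (contact force between the fingers and beaker below 0.05 N and linear speed of beaker above 0.4 m/s).
It fails at once if the canister is moved by more than 20 mm or tipped (distance of canister from where it was at the start of the episode above 0.02 m or angle between canister's own z axis and vertical above 0.3 rad).
It fails at once if the tube is moved by more than 20 mm or tipped (distance of tube from where it was at the start of the episode above 0.02 m or angle between tube's own z axis and vertical above 0.3 rad).
It also fails if it takes over 42 s, if anything falls off the work surface, if the arm or the gripper's body presses on something with over 40 N, if the wrist force passes 120 N, or if a joint passes its speed limit or range.

### The arm

A 7-joint arm with a two-finger parallel gripper is mounted at the origin on a cart in front of the work surface, level with it; the furniture and walls round the work are solid. World frame = base frame: x ahead of the robot, y to its left, z up, the work surface at z = 0. Lengths are in m, angles in rad, forces in N, time in s.
With the tool pointing down it reaches from about 0.35 to 0.9 m from the base axis. Payload 8.1 kg.
Tool frame: the origin (TCP) lies midway between the tips of the shut fingers; the grasp point (between the pads) lies 19 mm behind it; z points along the fingers, y is the line along which they close (so a half turn about z gives the same grasp; the last joint's range is limited). The gripper opens to 92 mm and grips with 3 to 60 N. Pads are 19 mm wide; open, the fingers measure 130 mm over their backs; the gripper's body (75 mm by 190 mm) begins 47 mm behind the grasp point.
Start: joints at [-0.103, 0.434, 0.025, 1.573, -0.012, 1.134, -0.075], TCP at [0.625, -0, 0.227] pointing down, gripper open.
Joint ranges: [-2.62, 2.62], [-0.44, 2.09], [-1.27, 1.32], [0.08, 2.57], [-1.32, 4.46], [0.12, 2], [-2.74, 2.74]. Speed limits (rad/s): [2.22, 2.22, 3.01, 3.01, 3.14, 3.14, 3.14].

### API

Orientations are given as a rotation vector (axis times angle).
In Python, from cell import observe, get_image, camera_model, sign_off, recognise, silhouettes gives the robot as it stands.
- The arm moves only by the tool apply_moves, never from a script. Its argument "motion" is a list of rows, each an object of numbers: "x", "y", "z": the shift along the world's x, y, z in cm; "yaw": the turn about the world's z in degrees; "hand": the opening, from -1 (shut) to 1 (fully open), so that 0 is half open. In form: [{"x": .., "y": .., "z": .., "yaw": .., "hand": ..}, ...]. A call has 1 to 10 rows; each row is the pose to reach, as a shift and turn from the pose commanded when the call began; what a row does not reach only later rows make up. A row lasts 1/8 s, in which the tool goes at most 62.5 mm and 10.7 degrees, less where a joint would pass 70% of its speed; a pose out of reach is approached as far as the arm can. A call with a gripper value outside its range is refused whole. The fingers move at their own pace and stop on an object; "newtons" is the grip in N (left out, the last holds). Time passes only in rows, so rows that repeat a pose let the fingers close. It gives the time, the measured TCP pose, the force, the opening and the grip force at its end, in the units of the state.
- observe(): the state, without advancing time (a new reading comes with each control period).
- get_image(name): name is "scene" or "side" or "wrist"; returns the picture (420x560x3 uint8, blue, green, red); there is no depth.
- camera_model(name): a dict with "camera_matrix" (3x3 intrinsics, pixels), "T" (4x4, takes a point from camera to world coordinates). Camera axes: x right, y up, looking along -z (the intrinsics and any distortion apply to the point x, -y, -z); pixel columns grow to the right and rows downward; lengths in m; the calibration is good to about 2 mm. A picture is of the moment at which its call begins: read the wrist's pose just before it. camera_model takes no time and is no camera call; for the wrist camera it gives the pose at the moment of the call.
- sign_off(): hands the job in; it is judged then, once.
Trained networks look in the newest picture that a camera, given by its name, has taken for a name from the list of things; names that differ only in an ending like _2 or _b are one class to them, and where a whole thing is asked for, a point or a joint stands for the part that bears it (a point fixed in the world has none). Each returns a list of dicts, best first, with "p" (0 to 1); they miss things now and then, are a little off and sometimes report something else, mostly with a low value. They report only what shows in the picture. A call takes as long as a camera call. They do not tell look-alikes from the thing itself.
- recognise(query, camera): "rect" ([left, top, right, bottom] in pixels, round what is visible of it).
- silhouettes(query, camera): "mask" (420x560 bool, what is visible of it) and "rect" ([left, top, right, bottom] in pixels, round what is visible of it).
The state is a dict: "clock": time; "joints": joint angles; "dq": joint speeds; "joint_efforts": joint torques, N m; "position": TCP position; "ee_rot": TCP orientation; "force": force on the tool from outside, world axes, zero at the start; "ft_torque": the same for the moment, N m; "width": opening from 0.0 (shut) to 1.0 (fully open); "gripper_force": force on a finger pad.
Only numpy, scipy, OpenCV 4.12 (cv2) and the standard library are available. Lean on these libraries where they do the work, as an engineer would, in place of code of your own. Each camera call takes 0.05 s, during which the arm holds its last target. There are 200 camera calls.

## Working session

There is one attempt and no reset: what is moved stays moved. The work goes in short steps, Python scripts to look and compute and a tool call to move; the robot and the scene stay as the last step left them, time stands still between calls to the robot, and variables do not carry over. Pictures are saved under pics/ and viewed, at most 10 in all, crops included, and the job is handed in when it is done.

Besides the shell and the picture viewer there is one more tool, called after "Emit:" as name(argument=value, ...), one argument or row to a line, values as JSON. apply_moves: Moves the arm, as the interface text tells. Its arguments: {"type":"object","properties":{"motion":{"type":"array","items":{"type":"object","properties":{"x":{"type":"number"},"y":{"type":"number"},"z":{"type":"number"},"yaw":{"type":"number"},"hand":{"type":"number"}}}},"newtons":{"type":"number"}},"required":["motion"]}

```bash
mkdir -p pics; cat > h.py <<'E'
import numpy as np, cv2
from cell import *
def ray(cam,u,v,z,M=None):
    M=M or camera_model(cam);K=np.array(M["camera_matrix"]);T=np.array(M["T"])
    d=np.linalg.inv(K)@[u,v,1];d=T[:3,:3]@[d[0],-d[1],-d[2]];o=T[:3,3]
    return o+d*(z-o[2])/d[2]
def proj(cam,p):
    M=camera_model(cam);K=np.array(M["camera_matrix"]);T=np.array(M["T"])
    c=np.linalg.inv(T)@np.append(p,1);q=K@[c[0],-c[1],-c[2]];return q[:2]/q[2]
E
python3 - <<'E'
from h import *
ims=[]
for c in("scene","side"):
    im=get_image(c);ims.append(im)
    cv2.imwrite(f"pics/{c}0.png",im)
    print(c,camera_model(c).keys(),np.round(camera_model(c)["T"],2).tolist())
    for q in("beaker","balance_pan","canister","tube"):
        for r in recognise(q,c):
            l,t,R,b=r["rect"]
            h={"beaker":.0,"balance_pan":.06,"canister":0,"tube":0}[q]
            print(q,round(r["p"],2),np.round(r["rect"]),"base",np.round(ray(c,(l+R)/2,b,h),3),"mid",np.round(ray(c,(l+R)/2,(t+b)/2,{"balance_pan":.06,"beaker":.03}.get(q,.04)),3))
E
```

```text
scene dict_keys(['camera_matrix', 'T']) [[-0.7, 0.45, -0.56, 0.01], [-0.72, -0.41, 0.56, 0.58], [0.02, 0.79, 0.61, 0.65], [0.0, 0.0, 0.0, 1.0]]
beaker 0.79 [347. 172. 363. 198.] base [ 0.465 -0.169  0.   ] mid [ 0.479 -0.181  0.03 ]
beaker 0.64 [328. 156. 342. 182.] base [ 0.551 -0.191  0.   ] mid [ 0.566 -0.205  0.03 ]
beaker 0.6 [298. 156. 317. 183.] base [ 0.598 -0.127  0.   ] mid [ 0.615 -0.144  0.03 ]
balance_pan 0.74 [175. 228. 231. 270.] base [0.484 0.304 0.06 ] mid [0.531 0.269 0.06 ]
canister 0.62 [273. 164. 288. 193.] base [ 0.618 -0.042  0.   ] mid [ 0.626 -0.049  0.04 ]
tube 0.58 [294. 192. 307. 234.] base [0.467 0.04  0.   ] mid [0.489 0.02  0.04 ]
side dict_keys(['camera_matrix', 'T']) [[-0.99, 0.06, -0.14, 0.37], [-0.15, -0.47, 0.87, 0.93], [-0.02, 0.88, 0.47, 0.57], [0.0, 0.0, 0.0, 1.0]]
beaker 0.87 [236. 183. 258. 212.] base [ 0.612 -0.12   0.   ] mid [ 0.614 -0.138  0.03 ]
beaker 0.79 [296. 182. 311. 206.] base [ 0.481 -0.17   0.   ] mid [ 0.482 -0.176  0.03 ]
beaker 0.6 [260. 172. 278. 200.] base [ 0.57  -0.193  0.   ] mid [ 0.572 -0.212  0.03 ]
balance_pan 0.7 [214. 274. 280. 318.] base [0.515 0.333 0.06 ] mid [0.526 0.279 0.06 ]
canister 0.65 [222. 198. 240. 228.] base [ 0.633 -0.04   0.   ] mid [ 0.63  -0.038  0.04 ]
tube 0.95 [290. 202. 304. 252.] base [0.473 0.039 0.   ] mid [0.477 0.005 0.04 ]
```

View pics/scene0.png

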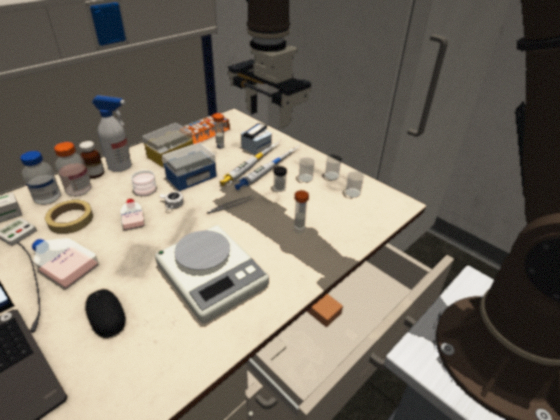

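View pics/side0.png

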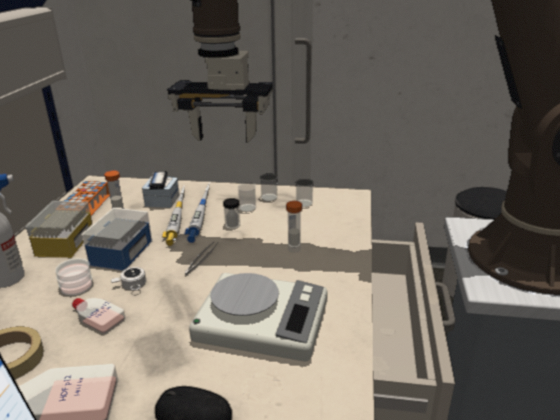

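Scene camera candidates for the beaker: A at (355,185), B at (335,169) and C at (307,170). Their positions are about (0.48,-0.18), (0.57,-0.21) and (0.61,-0.14). Their distances from the base are 0.51, 0.61 and 0.63 m, so A is the nearest. The canister is at (280,178), the tube at (300,212) and the pan at (203,250). I'll confirm A in an enlarged crop.

```bash
python3 - <<'E'
from h import *
a=cv2.imread("pics/scene0.png")[140:245,255:395];b=cv2.imread("pics/side0.png")[165:270,200:340]
cv2.imwrite("pics/crop1.png",cv2.resize(np.hstack([a,b]),(800,300),interpolation=2))
print(np.round(observe()["ee_rot"],3))
E
```

```text
[-2.221 -2.221  0.   ]
```

View pics/crop1.png

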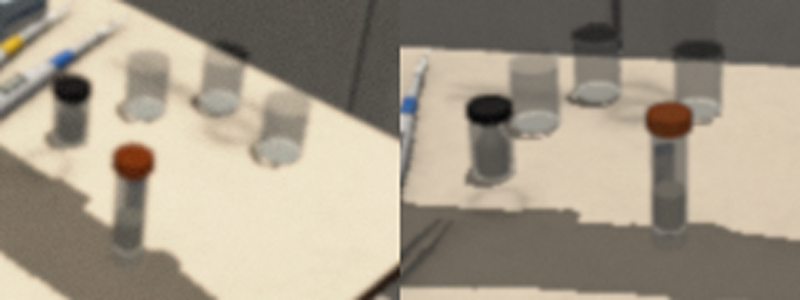

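A is the right-hand glass in both views: open, clear and nearest the base edge. The scene crop shows it at (282,130). The tool currently closes along world x, so I'll yaw 90° to keep the fingers clear of B.

Emit:
apply_moves(
  motion=[
    {"x":-3,"y":-4,"yaw":10},
    {"x":-6,"y":-8,"yaw":20},
    {"x":-9,"y":-11,"yaw":30},
    {"x":-12,"y":-14,"yaw":40},
    {"x":-14.5,"y":-17.8,"yaw":50},
    {"x":-14.5,"y":-17.8,"yaw":60},
    {"x":-14.5,"y":-17.8,"yaw":70},
    {"x":-14.5,"y":-17.8,"yaw":80},
    {"x":-14.5,"y":-17.8,"yaw":90},
    {"x":-14.5,"y":-17.8,"yaw":90},
  ],
)

```text
schema error: expected keys x, y, z, yaw, hand
```

```bash
cat > look.py <<'E'
from h import *
import sys
s=observe();print(np.round(s["position"],4),np.round(s["ee_rot"],3),s["clock"],s["width"])
M=camera_model("wrist");im=get_image("wrist");cv2.imwrite(f"pics/{sys.argv[1]}.png",im)
print(np.round(M["T"],3).tolist())
for q in sys.argv[2:]:
    for r in recognise(q,"wrist"):
        l,t,R,b=r["rect"];print(q,round(r["p"],2),np.round(r["rect"]))
        for z in (0,.03,.06): print(z,np.round(ray("wrist",(l+R)/2,(t+b)/2,z,M),3))
E
python3 look.py w1 beaker
```

```text
[ 0.625  -0.      0.2267] [-2.221 -2.221  0.   ] 0.5 0.9969922929730247
[[1.0, 0.001, 0.001, 0.626], [-0.002, 0.961, 0.277, 0.074], [-0.0, -0.277, 0.961, 0.385], [0.0, 0.0, 0.0, 1.0]]
beaker 0.82 [135. 324. 179. 367.]
0 [ 0.476 -0.209  0.   ]
0.03 [ 0.488 -0.187  0.03 ]
0.06 [ 0.499 -0.165  0.06 ]
beaker 0.75 [252. 284. 286. 348.]
0 [ 0.616 -0.167  0.   ]
0.03 [ 0.617 -0.149  0.03 ]
0.06 [ 0.618 -0.13   0.06 ]
beaker 0.63 [214. 334. 256. 370.]
0 [ 0.574 -0.219  0.   ]
0.03 [ 0.578 -0.196  0.03 ]
0.06 [ 0.582 -0.173  0.06 ]
```

View pics/w1.png

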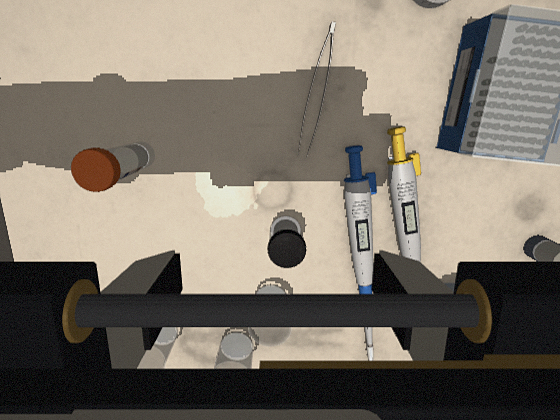

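The wrist view shows the tube at (120,165), the canister at (287,240) and the beakers near the bar at (155,345), (235,350) and (270,310). The move was refused because every key is required, so I'll resend it. I'm stopping 6 cm short in x so the beaker stays visible to the wrist camera.

Emit:
apply_moves(
  motion=[
    {"x":-2,"y":-4,"z":0,"yaw":10,"hand":1},
    {"x":-4,"y":-8,"z":0,"yaw":20,"hand":1},
    {"x":-6,"y":-11,"z":0,"yaw":30,"hand":1},
    {"x":-8,"y":-14,"z":0,"yaw":40,"hand":1},
    {"x":-8.5,"y":-17.8,"z":0,"yaw":50,"hand":1},
    {"x":-8.5,"y":-17.8,"z":0,"yaw":60,"hand":1},
    {"x":-8.5,"y":-17.8,"z":0,"yaw":70,"hand":1},
    {"x":-8.5,"y":-17.8,"z":0,"yaw":80,"hand":1},
    {"x":-8.5,"y":-17.8,"z":0,"yaw":90,"hand":1},
    {"x":-8.5,"y":-17.8,"z":0,"yaw":90,"hand":1},
  ],
)

```text
clock: 1.85
position: [0.54, -0.1782, 0.2268]
ee_rot: [0.002, 3.141, 0.0]
force: [0.4, 0.0, -0.1]
width: 1.0
gripper_force: 0.0
```

```bash
python3 look.py w2 beaker
```

```text
[ 0.54   -0.1782  0.2268] [2.000e-03 3.141e+00 0.000e+00] 1.85 0.999819227032575
[[0.003, -0.961, -0.276, 0.466], [1.0, 0.003, 0.002, -0.179], [-0.001, -0.276, 0.961, 0.385], [0.0, 0.0, 0.0, 1.0]]
beaker 0.96 [222. 194. 274. 252.]
0 [ 0.589 -0.212  0.   ]
0.03 [ 0.579 -0.209  0.03 ]
0.06 [ 0.57  -0.207  0.06 ]
beaker 0.71 [291. 228. 335. 289.]
0 [ 0.632 -0.137  0.   ]
0.03 [ 0.619 -0.141  0.03 ]
0.06 [ 0.606 -0.144  0.06 ]
beaker 0.59 [244. 104. 295. 157.]
0 [ 0.487 -0.186  0.   ]
0.03 [ 0.486 -0.186  0.03 ]
0.06 [ 0.484 -0.185  0.06 ]
```

View pics/w2.png

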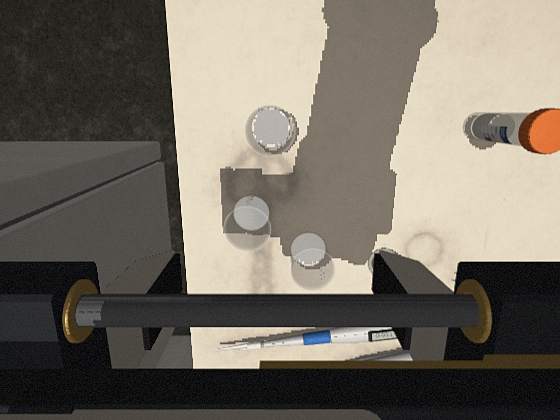

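The wrist view puts A at (270,130), B at (248,222) and C at (311,258). A lies at about (0.484,-0.185), which agrees with the fixed cameras to within about 1 cm. Furniture stands to the left, below row 140. I'll close along a line 30° from x, which clears both B and the furniture.

Emit:
apply_moves(
  motion=[
    {"x":-1,"y":0,"z":0,"yaw":-10,"hand":0.8},
    {"x":-2,"y":-0.2,"z":0,"yaw":-20,"hand":0.8},
    {"x":-3.5,"y":-0.4,"z":0,"yaw":-30,"hand":0.8},
    {"x":-5,"y":-0.6,"z":-2,"yaw":-40,"hand":0.8},
    {"x":-5.6,"y":-0.7,"z":-4,"yaw":-50,"hand":0.8},
    {"x":-5.6,"y":-0.7,"z":-7,"yaw":-60,"hand":0.8},
    {"x":-5.6,"y":-0.7,"z":-10,"yaw":-60,"hand":0.8},
    {"x":-5.6,"y":-0.7,"z":-12,"yaw":-60,"hand":0.8},
    {"x":-5.6,"y":-0.7,"z":-12,"yaw":-60,"hand":0.8},
  ],
)

```text
clock: 3.08
position: [0.4831, -0.1847, 0.1057]
ee_rot: [-1.573, -2.717, 0.001]
force: [-1.1, 0.6, 0.4]
width: 0.902
gripper_force: 0.0
```

```bash
python3 look.py w3 beaker; python3 - <<'E'
from h import *
a=cv2.imread("pics/w3.png");b=get_image("side")[100:300,180:380]
cv2.imwrite("pics/c3.png",np.hstack([cv2.resize(a,(480,360)),cv2.resize(b,(320,360))]))
E
```

```text
[ 0.4831 -0.1847  0.1057] [-1.573e+00 -2.717e+00  1.000e-03] 3.075 0.9016476543994165
[[0.868, -0.478, -0.134, 0.447], [0.497, 0.834, 0.24, -0.121], [-0.003, -0.275, 0.961, 0.264], [0.0, 0.0, 0.0, 1.0]]
beaker 0.97 [237. 184. 313. 273.]
0 [ 0.489 -0.198  0.   ]
0.03 [ 0.485 -0.189  0.03 ]
0.06 [ 0.48 -0.18  0.06]
beaker 0.81 [339. 266. 401. 358.]
0 [ 0.594 -0.222  0.   ]
0.03 [ 0.577 -0.211  0.03 ]
0.06 [ 0.56  -0.199  0.06 ]
```

View pics/c3.png

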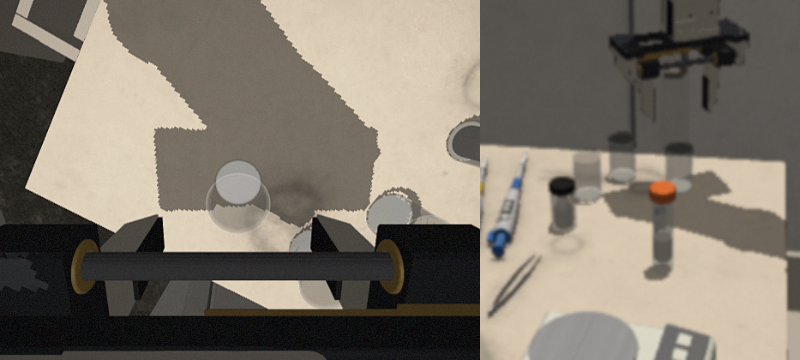

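The beaker sits centred between the fingers at wrist crop (238,195), which is about (0.485,-0.188). B and C are outside the finger path. I'll descend and grip lightly.

Emit:
apply_moves(
  motion=[
    {"x":0.1,"y":-0.3,"z":-3,"yaw":0,"hand":0.8},
    {"x":0.1,"y":-0.3,"z":-6,"yaw":0,"hand":0.8},
    {"x":0.1,"y":-0.3,"z":-8,"yaw":0,"hand":0.8},
    {"x":0.1,"y":-0.3,"z":-9,"yaw":0,"hand":0.8},
    {"x":0.1,"y":-0.3,"z":-9,"yaw":0,"hand":0.8},
    {"x":0.1,"y":-0.3,"z":-9,"yaw":0,"hand":0.4},
    {"x":0.1,"y":-0.3,"z":-9,"yaw":0,"hand":0.2},
    {"x":0.1,"y":-0.3,"z":-9,"yaw":0,"hand":0.1},
  ],
  newtons=10,
)

```text
clock: 4.22
position: [0.4853, -0.1881, 0.0172]
ee_rot: [1.57, 2.72, 0.0]
force: [-0.8, 0.1, 0.2]
width: 0.625
gripper_force: 0.0
```

Emit:
apply_moves(
  motion=[
    {"x":0,"y":0,"z":0,"yaw":0,"hand":0},
    {"x":0,"y":0,"z":0,"yaw":0,"hand":-0.1},
    {"x":0,"y":0,"z":0,"yaw":0,"hand":-0.3},
    {"x":0,"y":0,"z":0,"yaw":0,"hand":-0.5},
    {"x":0,"y":0,"z":0,"yaw":0,"hand":-0.5},
  ],
  newtons=15,
)

```text
clock: 4.85
position: [0.4852, -0.188, 0.0169]
ee_rot: [1.571, 2.72, 0.0]
force: [-0.2, 0.9, 2.0]
width: 0.484
gripper_force: 15.0
```

The opening is 44.5 mm with 15 N on the pads, so the beaker is held. I'll lift it and check.

Emit:
apply_moves(
  motion=[
    {"x":0,"y":0,"z":0,"yaw":0,"hand":-0.5},
    {"x":0,"y":0,"z":0.5,"yaw":0,"hand":-0.5},
    {"x":0,"y":0,"z":2,"yaw":0,"hand":-0.5},
    {"x":0,"y":0,"z":4.5,"yaw":0,"hand":-0.5},
    {"x":0,"y":0,"z":7.5,"yaw":0,"hand":-0.5},
    {"x":0,"y":0,"z":10.5,"yaw":0,"hand":-0.5},
    {"x":0,"y":0,"z":13.5,"yaw":0,"hand":-0.5},
    {"x":0,"y":0,"z":16,"yaw":0,"hand":-0.5},
    {"x":0,"y":0,"z":17,"yaw":0,"hand":-0.5},
    {"x":0,"y":0,"z":17,"yaw":0,"hand":-0.5},
  ],
  newtons=19,
)

```text
clock: 6.1
position: [0.4852, -0.1881, 0.1873]
ee_rot: [1.57, 2.72, 0.0]
force: [-0.4, -0.3, -2.1]
width: 0.478
gripper_force: 19.0
```

```bash
python3 - <<'E'
from h import *
print({k:np.round(observe()[k],3).tolist() for k in("position","joints","force","gripper_force","width","clock")})
for c in("side","scene"):
    get_image(c)
    for r in silhouettes("balance_pan",c)[:2]:
        m=r["mask"].astype(np.uint8);cs=max(cv2.findContours(m,0,1)[0],key=cv2.contourArea)
        P=np.array([ray(c,u,v,.06)[:2] for u,v in cs[:,0]]);ct,R=cv2.minEnclosingCircle(P.astype(np.float32))
        e=cv2.fitEllipse(P.astype(np.float32));print(c,r["p"],r["rect"],ct,R,e)
    print([(np.round(r["rect"]),round(r["p"],2)) for r in recognise("beaker",c)])
E
```

```text
{'position': [0.485, -0.188, 0.187], 'joints': [0.307, 0.307, -0.051, 1.876, 0.019, 0.958, 0.771], 'force': [-0.359, -0.343, -2.068], 'gripper_force': 19.0, 'width': 0.478, 'clock': 6.1}
side 0.79 [212.5, 273.9, 277.8, 318.0] (0.5304521918296814, 0.2690701186656952) 0.05937173217535019 ((0.5314386487007141, 0.2704165279865265), (0.11183911561965942, 0.11431630700826645), 13.062835693359375)
[(array([262., 173., 277., 201.]), 0.92), (array([299., 111., 314., 141.]), 0.88), (array([235., 181., 258., 214.]), 0.68)]
scene 0.65 [173.9, 228.9, 229.0, 268.7] (0.5343329906463623, 0.26965150237083435) 0.057421907782554626 ((0.5340981483459473, 0.2696080207824707), (0.11112030595541, 0.11237119883298874), 101.18195343017578)
[(array([354., 114., 372., 141.]), 0.88), (array([325., 155., 342., 181.]), 0.72), (array([298., 158., 314., 181.]), 0.65)]
```

The beaker came up with the gripper; both fixed cameras detect it at the raised position. The pan centre fits at (0.533,0.270) with a 112 mm diameter, matching the given 114 mm. I'll carry it over at this height, which clears the tube by 6 cm.

Emit:
apply_moves(
  motion=[
    {"x":0.3,"y":2,"z":0,"yaw":0,"hand":-0.5},
    {"x":0.8,"y":7,"z":0,"yaw":0,"hand":-0.5},
    {"x":1.4,"y":13,"z":0,"yaw":0,"hand":-0.5},
    {"x":2,"y":19,"z":0,"yaw":0,"hand":-0.5},
    {"x":2.7,"y":25,"z":0,"yaw":0,"hand":-0.5},
    {"x":3.3,"y":31,"z":0,"yaw":0,"hand":-0.5},
    {"x":3.9,"y":37,"z":0,"yaw":0,"hand":-0.5},
    {"x":4.4,"y":42,"z":0,"yaw":0,"hand":-0.5},
    {"x":4.7,"y":45,"z":0,"yaw":0,"hand":-0.5},
    {"x":4.8,"y":45.8,"z":0,"yaw":0,"hand":-0.5},
  ],
)

```text
clock: 7.65
position: [0.5323, 0.2724, 0.186]
ee_rot: [-1.566, -2.722, 0.0]
force: [-0.1, -1.1, -1.5]
width: 0.48
gripper_force: 19.0
```

Emit:
apply_moves(
  motion=[
    {"x":0,"y":0,"z":0,"yaw":0,"hand":-0.5},
    {"x":0,"y":0,"z":-2,"yaw":0,"hand":-0.5},
    {"x":0,"y":0,"z":-4.5,"yaw":0,"hand":-0.5},
    {"x":0,"y":0,"z":-7,"yaw":0,"hand":-0.5},
    {"x":0,"y":0,"z":-8,"yaw":0,"hand":-0.5},
    {"x":0,"y":0,"z":-8.5,"yaw":0,"hand":-0.5},
    {"x":0,"y":0,"z":-8.5,"yaw":0,"hand":-0.5},
  ],
)

```text
clock: 8.52
position: [0.5333, 0.2697, 0.1022]
ee_rot: [1.571, 2.72, 0.001]
force: [-0.2, 0.6, -0.6]
width: 0.477
gripper_force: 19.0
```

```bash
python3 look.py w4 balance_pan beaker | grep -v "^\[\["; python3 - <<'E'
from h import *
print(observe()["force"])
a=cv2.imread("pics/w4.png");b=get_image("side")[180:380,150:350]
get_image("scene")
for c in ("side","scene"):print(c,[(np.round(r["rect"]),round(r["p"],2),np.round(ray(c,(r["rect"][0]+r["rect"][2])/2,sum(r["rect"][1::2])/2,.11),3)) for r in recognise("beaker",c)])
cv2.imwrite("pics/c4.png",np.hstack([cv2.resize(a,(400,300)),cv2.resize(b,(400,300))]))
E
```

```text
[0.5333 0.2697 0.1022] [1.571e+00 2.720e+00 1.000e-03] 8.525 0.4766234004529776
balance_pan 0.78 [182. 145. 372. 260.]
0 [0.53  0.276 0.   ]
0.03 [0.526 0.282 0.03 ]
0.06 [0.523 0.289 0.06 ]
beaker 0.58 [216. 211. 335. 359.]
0 [0.563 0.216 0.   ]
0.03 [0.556 0.229 0.03 ]
0.06 [0.548 0.243 0.06 ]
[-0.11146743  0.05788656 -0.9673794 ]
side [(array([232., 244., 260., 287.]), 0.91, array([0.529, 0.265, 0.11 ]))]
scene [(array([323., 155., 342., 179.]), 0.78, array([ 0.502, -0.102,  0.11 ])), (array([185., 214., 210., 249.]), 0.72, array([0.535, 0.275, 0.11 ])), (array([296., 154., 315., 183.]), 0.58, array([ 0.543, -0.049,  0.11 ]))]
```

View pics/c4.png

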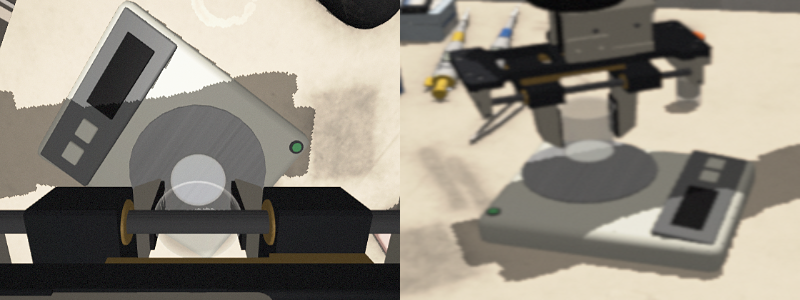

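The wrist view shows the beaker base at crop (198,180), lined up laterally with the pan centre at crop x 198. The side view shows it upright above the pan. I'll lower it slowly onto the sprung pan.

Emit:
apply_moves(
  motion=[
    {"x":0,"y":0,"z":-0.7,"yaw":0,"hand":-0.5},
    {"x":0,"y":0,"z":-1.3,"yaw":0,"hand":-0.5},
    {"x":0,"y":0,"z":-1.8,"yaw":0,"hand":-0.5},
    {"x":0,"y":0,"z":-2.1,"yaw":0,"hand":-0.5},
    {"x":0,"y":0,"z":-2.2,"yaw":0,"hand":-0.5},
    {"x":0,"y":0,"z":-2.3,"yaw":0,"hand":-0.5},
    {"x":0,"y":0,"z":-2.4,"yaw":0,"hand":-0.5},
    {"x":0,"y":0,"z":-2.4,"yaw":0,"hand":-0.5},
  ],
)

```text
clock: 9.88
position: [0.533, 0.27, 0.0778]
ee_rot: [1.571, 2.721, 0.0]
force: [0.2, -0.1, -0.7]
width: 0.481
gripper_force: 19.0
```

Emit:
apply_moves(
  motion=[
    {"x":0,"y":0,"z":-0.05,"yaw":0,"hand":-0.5},
    {"x":0,"y":0,"z":-0.1,"yaw":0,"hand":-0.5},
    {"x":0,"y":0,"z":-0.15,"yaw":0,"hand":-0.5},
    {"x":0,"y":0,"z":-0.2,"yaw":0,"hand":-0.5},
    {"x":0,"y":0,"z":-0.2,"yaw":0,"hand":-0.5},
    {"x":0,"y":0,"z":-0.2,"yaw":0,"hand":-0.5},
  ],
)

```text
clock: 10.62
position: [0.5331, 0.27, 0.0758]
ee_rot: [1.571, 2.721, 0.0]
force: [-0.5, -0.1, 1.4]
width: 0.479
gripper_force: 19.0
```

```bash
python3 - <<'E'
from h import *
for i in range(4):
    im=get_image("side");s=observe();print(s["clock"],np.round(s["position"],4),np.round(s["force"],2))
a=recognise("beaker","side");print([(np.round(r["rect"]),r["p"]) for r in a])
for z in(.055,.06,.065):
    print(z,[np.round(proj("side",p)).tolist() for p in ([.533,.293,z],[.533,.27,z],[.533,.247,z+.059])])
E
```

```text
10.675 [0.5331 0.27   0.0758] [0.12 0.46 0.51]
10.725 [0.533  0.27   0.0758] [-0.24  0.28  0.6 ]
10.775 [0.5331 0.27   0.0758] [ 0.66 -0.64  1.9 ]
10.825 [0.5331 0.27   0.0758] [-0.34 -0.55  0.65]
[(array([236., 258., 259., 303.]), 0.97), (array([268., 173., 277., 193.]), 0.6)]
0.055 [[241.0, 304.0], [244.0, 295.0], [245.0, 258.0]]
0.06 [[241.0, 301.0], [244.0, 293.0], [245.0, 255.0]]
0.065 [[241.0, 299.0], [244.0, 290.0], [245.0, 252.0]]
```

The vertical force rose by about 1.5 N at the expected height, so the beaker is resting on the pan, pressed in about 1 mm. I'll ease the grip and open.

Emit:
apply_moves(
  motion=[
    {"x":0,"y":0,"z":0,"yaw":0,"hand":-0.3},
    {"x":0,"y":0,"z":0,"yaw":0,"hand":-0.3},
    {"x":0,"y":0,"z":0,"yaw":0,"hand":0},
    {"x":0,"y":0,"z":0,"yaw":0,"hand":0.1},
    {"x":0,"y":0,"z":0,"yaw":0,"hand":0.3},
    {"x":0,"y":0,"z":0,"yaw":0,"hand":0.6},
    {"x":0,"y":0,"z":0,"yaw":0,"hand":0.8},
    {"x":0,"y":0,"z":0,"yaw":0,"hand":0.8},
    {"x":0,"y":0,"z":0,"yaw":0,"hand":0.8},
  ],
  newtons=4,
)

```text
clock: 12.0
position: [0.533, 0.27, 0.0758]
ee_rot: [1.571, 2.721, 0.0]
force: [0.6, 0.2, 0.6]
width: 0.899
gripper_force: 0.0
```

Emit:
apply_moves(
  motion=[
    {"x":0,"y":0,"z":1,"yaw":0,"hand":0.8},
    {"x":0,"y":0,"z":3,"yaw":0,"hand":0.8},
    {"x":0,"y":0,"z":6,"yaw":0,"hand":0.8},
    {"x":0,"y":0,"z":10,"yaw":0,"hand":0.8},
    {"x":0,"y":0,"z":14,"yaw":0,"hand":0.8},
    {"x":0,"y":0,"z":15,"yaw":0,"hand":0.8},
    {"x":0,"y":0,"z":15,"yaw":0,"hand":0.8},
  ],
)

```text
clock: 12.88
position: [0.5332, 0.2701, 0.2265]
ee_rot: [1.571, 2.72, 0.002]
force: [-0.6, -0.2, -0.1]
width: 0.895
gripper_force: 0.0
```

```bash
python3 look.py w5 balance_pan beaker | grep -v "^\[\["; python3 - <<'E'
from h import *
a=cv2.imread("pics/w5.png");b=get_image("side")[180:380,150:350]
cv2.imwrite("pics/c5.png",np.hstack([cv2.resize(a,(400,300)),cv2.resize(b,(400,300))]))
E
```

```text
[0.5332 0.2701 0.2265] [1.571e+00 2.720e+00 2.000e-03] 12.875 0.8947889381848632
balance_pan 0.92 [216. 132. 337. 252.]
0 [0.54  0.259 0.   ]
0.03 [0.536 0.265 0.03 ]
0.06 [0.533 0.27  0.06 ]
beaker 0.79 [246. 166. 304. 236.]
0 [0.543 0.249 0.   ]
0.03 [0.539 0.256 0.03 ]
0.06 [0.536 0.262 0.06 ]
```

View pics/c5.png

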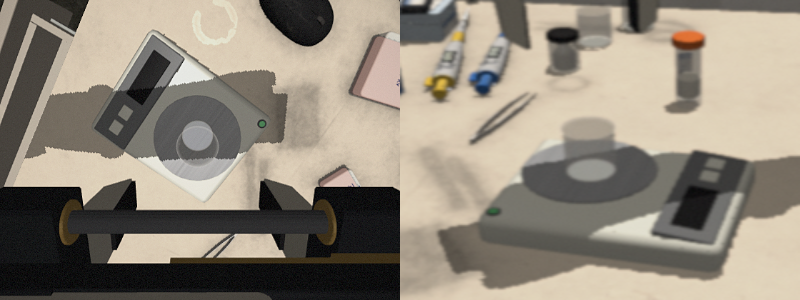

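The beaker stands upright on the pan. Its base is at crop (198,136) and the pan centre at (197,137), so it is centred. The gripper is well clear, and the canister and tube were not touched.

```bash
python3 -c "from cell import sign_off; print(sign_off())"
```

```text
the job is handed in; nothing more can be done
None
```

The beaker nearest the robot's base now stands upright and released in the middle of the balance pan, the canister and tube were left alone, and the job was handed in at about 13 s (no verdict was returned).

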